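Gauge a flanged sleeve and hold the wash tub lid open

ROBOT

A 6-joint arm with a two-finger parallel gripper is mounted at the origin on the work surface. World frame = base frame: x ahead of the robot, y to its left, z up, the work surface at z = 0. Lengths are in mm, angles in rad, forces in N, time in s.
With the tool pointing down it reaches from about 300 to 775 mm from the base axis. Payload 14.6 kg.
Tool frame: the origin (TCP) lies between the finger pads; the fingertips stand 25 mm ahead of it and the grasp point (between the pads) lies 6 mm ahead of it; z points along the fingers, y is the line along which they close (so a half turn about z gives the same grasp; the last joint's range is limited). The gripper opens to 94 mm and grips with 3 to 60 N. Pads are 16 mm wide; open, the fingers measure 119 mm over their backs; the gripper's body (75 mm by 177 mm) begins 78 mm behind the grasp point.
Start: joints at [-0.067, 0.3, 1.521, -0, 1.321, -0.067], TCP at [549.99, -0.002, 198.446] pointing down, gripper open.
Joint ranges: [-3.03, 3.03], [-0.79, 2.21], [0.23, 2.52], [-1.04, 4.18], [0, 3.07], [-2.55, 2.55]. Speed limits (rad/s): [2.22, 2.22, 2.57, 3.14, 3.14, 3.14].

INTERFACE

Orientations are given as [roll, pitch, yaw] about the fixed x, y, z axes, in that order (R = Rz(yaw) Ry(pitch) Rx(roll)).
In Python, from cell import manip gives the robot as it stands. The module is installed in compiled form; this text tells all that it offers.
- The arm moves only by the tool step_arm, never from a script. Its argument "series" is one flat list of numbers, 5 for each row, row after row: the shift along the world's x, y, z in mm, then the turn about the world's z in rad, then the closure, from 0 (fully open) to 1 (shut). In form: [dx, dy, dz, spin, jaw, dx, dy, dz, spin, jaw, ...]. A call has 1 to 20 rows; each row shifts and turns the commanded pose from where the row before left it; what a row does not reach is not made up. A row lasts 1/8 s, in which the tool goes at most 62.5 mm and 10.7 degrees, less where a joint would pass 70% of its speed; a pose out of reach is approached as far as the arm can. A call is refused whole if a number of a shift passes 62.5 or a number of a turn 0.188, either way. A call with a gripper value outside its range is refused whole. The fingers move at their own pace and stop on an object; "squeeze" is the grip in N (left out, the last holds). Time passes only in rows, so rows that do not move let the fingers close. It gives the time, the measured TCP pose, the force, the opening and the grip force at its end, in the units of the state.
- manip.read_state(): the state, without advancing time (a new reading comes with each control period).
- manip.camera(name): name is "scene" or "side" or "wrist"; returns (picture, depth): 384x512x3 uint8, blue, green, red; 384x512 float32, mm along the optical axis (not along the pixel's ray), 0 where there is no reading.
- manip.camera_info(name): a dict with "fovy" (degrees; the focal length in pixels is half the picture's height over the tangent of half this angle, whatever the lens; pixels are square), "cx", "cy" (the principal point, pixels), "k1" (the pictures are not rectified: a ray, as slopes to the right and down, at radius r is drawn at 1 + k1 r^2 times it, then the intrinsics apply), "eye" and "orientation" of the camera in the world. Camera axes: x right, y down, z forward; pixel columns grow to the right and rows downward; lengths in mm; the calibration is good to about 2 mm. A picture is of the moment at which its call begins: read the wrist's pose just before it. camera_info takes no time and is no camera call; for the wrist camera it gives the pose at the moment of the call.
- manip.sign_off(): hands the job in; it is judged then, once.
The state is a dict: "clock": time; "joints": joint angles; "qd": joint speeds; "effort": joint torques, N m; "eef_pos": TCP position; "eef_rot": TCP orientation; "wrist_force": force on the tool from outside, world axes, zero at the start; "moment": the same for the moment, N m; "finger_gap": finger opening in mm; "finger_force": force on a finger pad.
Only numpy, scipy, OpenCV 4.12 (cv2) and the standard library are available. Lean on these libraries where they do the work, as an engineer would, in place of code of your own. Each camera call takes 0.05 s, during which the arm holds its last target. There are 200 camera calls.

TASK

Of the two flanged steel sleeves take the one whose bore is wide enough for the gauge pin, slide it fully down onto the pin and let go of it; leave the other sleeve, the spray can, the rubber boot and the screwdriver where they are. Then lift the wash tub's lid, which has a bar along its front edge to take it by, to 45 degrees, halfway to upright, so that the mechanic can drop the sleeve in, and keep it still there: the lid falls shut when let go, so your program finishes while the gripper is holding it.

Things in the scene. Friction and masses are not known exactly. Their poses are not given: they have to be found in the camera images.
- sleeve_wide: Bare steel flanged sleeve, standing upright and loose on the bench, flange down: 42 mm tall, body 36 mm in diameter, flange 46 mm in diameter and 5 mm thick at its foot, 24 mm through bore (the wider bore and thinner wall of the two sleeves). 0.1 to 0.2 kg. Origin: centre of its underside, z axis up along the bore.
- sleeve_narrow: The other bare steel flanged sleeve, of the same outer shape and size (42 mm tall, body 36 mm, flange 46 mm), but with a 15 mm bore, too narrow for the pin. Stands on the bench beside the first, either one may be nearer to the robot. Origin: centre of its underside, z up.
- gauge: Gauge pin, fixed to the bench: a dark steel disc 64 mm in diameter and 12 mm thick, with an upright bare steel pin in its centre, 20 mm in diameter, rising 34 mm above the disc (top 46 mm above the bench), the last 4 mm tapered to 13 mm. Origin: centre of the disc's underside, z up.
- pin_foot (a point): The centre of the gauge disc's top face, at the foot of the pin, 12 mm above the bench. A sleeve that is fully down has its origin here, and its top then stands 8 mm above the pin's.
- tub: Grey sheet-steel wash tub, fixed to the bench: 200 mm (x) by 300 mm (y) by 120 mm tall. Origin: centre of its underside. Its x axis points away from the robot, turned by up to 0.3 rad; the lid's hinge runs along the tub's y at its far (+x) rim.
- lid_hinge (a point): Middle of the lid's hinge axis, 100 mm from the tub's centre along the tub's +x and 123 mm above the bench. Its axes are the tub's; the hinge axis is y. The lid turns about it, its front (-x) edge rising and moving back.
- lid_bar (a point): Middle of the round steel bar along the lid's front edge, by which it is lifted: 12 mm thick, 160 mm long, along the tub's y, a bracket at each end. With the lid shut it is 135 mm above the bench, 145 mm ahead (-x) of the tub's centre, a 34 mm gap between it and the lid's edge, free air above and below. 245 mm ahead of the hinge axis and 12 mm above it when shut; moves with the lid.
- lid (a joint): Angle of the lid in rad: 0 shut (level), growing as its front edge rises, 0.785 is 45 degrees, stop at 1.45. The hinge is free and the lid (0.4 to 0.85 kg, 2 to 5 N at the bar) falls shut from any angle when let go.
- spray_can: Orange upright spray can, 60 mm in diameter, 160 mm tall, loose; a bystander. Origin: centre of its underside.
- dust_boot: Grey bellows-shaped rubber dust boot, 50 mm in diameter, 40 mm tall, loose; a bystander. Origin: centre of its underside.
- screwdriver: Screwdriver lying on the bench, 200 mm long, loose; a bystander. Origin: under its middle, x axis along it to the tip.
There are look-alikes about, which are no part of the job. What is shaped like the sleeve_wide but brown or turquoise is not meant.

How it is judged (in metres and radians):
On the way, in this order (a step that is already met when the one before it is completed fails the run):
1. the sleeve with the wide bore is fully down on the gauge pin and let go, the lid still shut (horizontal distance between sleeve_wide and pin_foot below 0.004 m and z of sleeve_wide in the frame of pin_foot between -0.004 and 0.004 m and angle between sleeve_wide's own z axis and vertical below 0.1 rad and contact force between sleeve_wide and the fingers below 0.05 N and value of joint lid below 0.1 rad), for 0.2 s.
2. the fingers hold the lid at 45 degrees, within 7.5 degrees (value of joint lid between 0.655 and 0.915 rad and contact force between lid and the fingers above 0.5 N), for 0.2 s.
At the end, for the whole second after the job is handed in: Through the last second the gripper's fingers hold the lid still at 45 degrees, within 7.5, nothing else carrying it; the wide-bore sleeve is upright, fully down on the pin (within 4 mm) and not touched; the other sleeve and the bystanders are within 30 mm of their starts (all of step 2 and velocity of joint lid between -0.1 and 0.1 rad/s and horizontal distance between sleeve_wide and pin_foot below 0.004 m and z of sleeve_wide in the frame of pin_foot between -0.004 and 0.004 m and angle between sleeve_wide's own z axis and vertical below 0.1 rad and contact force between sleeve_wide and the fingers below 0.05 N and distance of each of sleeve_narrow, spray_can, dust_boot, screwdriver from where it was at the start of the episode below 0.03 m and contact force between lid and sleeve_narrow below 0.1 N and contact force between lid and spray_can below 0.1 N and contact force between lid and dust_boot below 0.1 N and contact force between lid and screwdriver below 0.1 N and contact force between lid and sleeve_wide below 0.1 N); the arm keeps its last pose, push and grip.
It fails at once if the other sleeve or a bystander is moved by more than 30 mm or knocked over (distance of any of sleeve_narrow, spray_can, dust_boot, screwdriver from where it was at the start of the episode above 0.03 m or angle between any of sleeve_narrow, spray_can, dust_boot's own z axis and vertical above 0.5 rad).
It also fails if it takes over 58 s, if anything falls off the work surface, if the arm or the gripper's body presses on something with over 40 N, if the wrist force passes 120 N, or if a joint passes its speed limit or range.

## Working session

There is one attempt and no reset: what is moved stays moved. The work goes in short steps, Python scripts to look and compute and a tool call to move; the robot and the scene stay as the last step left them, time stands still between calls to the robot, and variables do not carry over. Pictures are saved under pics/ and viewed, at most 14 in all, crops included, and the job is handed in when it is done.

Besides the shell and the picture viewer there is one more tool, called after "Request:" as name(argument=value, ...) on one line, values as JSON. step_arm: Moves the arm, as the interface text tells. Its arguments: {"type":"object","properties":{"series":{"type":"array"},"squeeze":{"type":"number"}},"required":["series"]}

```bash
mkdir -p pics; cat > h.py <<'E'
import numpy as np, cv2
from cell import manip
from scipy.spatial.transform import Rotation as R
def info(n):
    i=manip.camera_info(n); return i
def rot(o):
    o=np.array(o,float)
    return o if o.shape==(3,3) else (R.from_quat(o).as_matrix() if o.size==4 else R.from_euler('xyz',o).as_matrix())
def K(i,h=384):
    f=h/2/np.tan(np.radians(i['fovy'])/2); return f
def cloud(n,i,depth):
    f=K(i); v,u=np.mgrid[0:384,0:512].astype(float)
    x=(u-i['cx'])/f; y=(v-i['cy'])/f; a,b=x.copy(),y.copy()
    for _ in range(10):
        s=1+i['k1']*(a*a+b*b); a,b=x/s,y/s
    P=np.stack([a*depth,b*depth,depth],-1)
    return P@rot(i['orientation']).T+np.array(i['eye'])
def grab(n):
    i=info(n); p,d=manip.camera(n); W=cloud(n,i,d); W[d==0]=np.nan
    return i,p,d,W
E
python3 - <<'E'
from h import *
for n in('scene','side','wrist'):
    i,p,d,W=grab(n); print(n,i); np.savez(f'{n}0.npz',p=p,d=d,W=W)
    cv2.imwrite(f'pics/{n}0.png',p)
a=[cv2.imread(f'pics/{n}0.png') for n in('scene','side')]
cv2.imwrite('pics/both.png',cv2.resize(np.vstack(a),None,fx=.78,fy=.78,interpolation=cv2.INTER_AREA))
print(manip.read_state())
E
```

```text
scene {'fovy': 44.02889360909078, 'cx': 251.3039775759278, 'cy': 189.04073798153271, 'k1': -0.06155619916765262, 'eye': array([1216.50476426,  615.96887898, 1531.7235562 ]), 'orientation': array([-2.58862281,  0.01534447,  2.22999799])}
side {'fovy': 42.617650725354025, 'cx': 252.97493032365932, 'cy': 189.15452508873346, 'k1': 0.06297090814192197, 'eye': array([ -129.89642458, -1201.50213877,   974.07696195]), 'orientation': array([-2.10082818e+00,  9.39098029e-04, -5.06830811e-01])}
wrist {'fovy': 67.59384563148399, 'cx': 253.15279623876805, 'cy': 188.765230336477, 'k1': -0.02944230052765105, 'eye': array([550.04110583,  82.70707998, 384.87480683]), 'orientation': array([2.85472167e+00, 8.37760320e-04, 3.32456233e-04])}
{'clock': 0.15, 'joints': array([-6.65755640e-02,  3.00327191e-01,  1.52141450e+00,  2.05306601e-05,
        1.32067917e+00, -6.65830018e-02]), 'qd': array([ 0.00058742, -0.00081762, -0.00268336, -0.00094166, -0.00144157,
        0.00059135]), 'effort': array([-2.50185103e-04, -5.31960297e+01, -3.52822959e+01,  7.07691838e-02,
        2.35654798e-02, -3.66386917e-05]), 'eef_pos': array([5.49809414e+02, 2.87484559e-02, 1.98035740e+02]), 'eef_rot': array([-3.14076760e+00, -7.49475874e-05,  1.57079864e+00]), 'wrist_force': array([-0.8116843 ,  0.12834663, -0.46364711]), 'moment': array([0.00774984, 0.09713993, 0.01190265]), 'finger_force': 0.0, 'finger_gap': 94.12920706272212}
```

View pics/scene0.png

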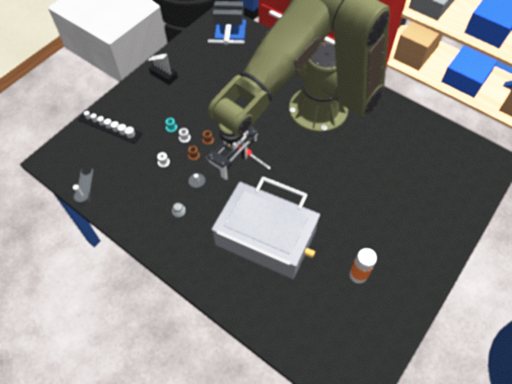

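View pics/wrist0.png

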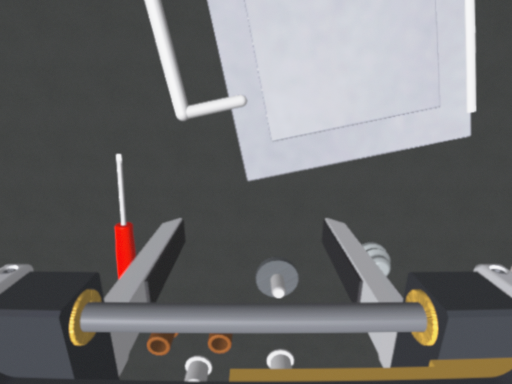

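The scene view shows:
- **Bare steel sleeves:** (184,135) and (163,159), the two candidates.
- **Look-alikes:** brown at (208,137) and (193,152), turquoise at (170,125).
- **Other items:** gauge at (197,180), boot at (179,210), tub at (266,225), can at (363,265), and the screwdriver at (255,157).

In the wrist view the gauge is at (278,278) and the sleeves are cut off at the bottom edge, at (198,367) and (280,360).

```bash
python3 - <<'E'
from h import *
z=np.load('scene0.npz'); p,W=z['p'],z['W']
for n,(u,v) in dict(s1=(184,135),s2=(163,159),b1=(208,137),b2=(193,152),tq=(170,125),gauge=(197,180),boot=(179,210),can=(366,257),drv=(255,157)).items():
    w=W[v-9:v+10,u-9:u+10].reshape(-1,3); w=w[w[:,2]>9]; w=w[w[:,2]<200]
    m=(w.min(0)+w.max(0))/2; print(n,m.round(),w.max(0).round(),w.min(0).round(),len(w))
w=W.reshape(-1,3)
L=w[(abs(w[:,2]-125)<20)&(w[:,0]>380)&(w[:,0]<1100)&(abs(w[:,1])<500)]
print(len(L)); 
r=cv2.minAreaRect(L[:,:2].astype(np.float32)); print(r,cv2.boxPoints(r))
c=cv2.resize(p[105:225,135:335],None,fx=4,fy=4,interpolation=cv2.INTER_CUBIC); cv2.imwrite('pics/crop1.png',c)
z=np.load('wrist0.npz');W=z['W']
for (u,v) in [(262,278),(278,292),(198,362),(280,356),(182,112),(240,101),(155,5),(250,178),(470,134)]: print(u,v,W[v,u].round(1))
E
```

```text
s1 [ 444. -369.   29.] [ 477. -322.   49.] [ 411. -416.    9.] 103
s2 [ 588. -349.   29.] [ 632. -312.   49.] [ 544. -386.    9.] 111
b1 [ 394. -273.   29.] [ 430. -217.   49.] [ 358. -329.    9.] 105
b2 [ 497. -261.   29.] [ 525. -224.   49.] [ 470. -298.    9.] 104
tq [ 454. -421.   29.] [ 488. -358.   50.] [ 420. -485.    9.] 104
gauge [ 587. -166.   30.] [ 619. -134.   50.] [ 555. -198.    9.] 169
boot [ 716. -134.   29.] [ 751. -109.   49.] [ 681. -159.    9.] 132
can [495. 519.  90.] [568. 549. 170.] [422. 489.  10.] 307
drv [358. -53.  22.] [380.  -4.  35.] [ 335. -102.    9.] 54
5334
((577.2301025390625, 261.2147216796875), (260.6873474121094, 473.1204528808594), 12.756699562072754) [[397.86853   463.15445  ]
 [502.339       1.7122421]
 [756.5917     59.274994 ]
 [652.1212    520.7172   ]]
262 278 [ 563.  -166.4   12.2]
278 292 [ 584.2 -165.7   46.8]
198 362 [ 457.  -332.2    9.7]
280 356 [ 594.3 -316.    12.3]
182 112 [491.6  76.8 142.7]
240 101 [538.8  85.4 133. ]
155 5 [475.2 156.  139.6]
250 178 [546.9  16.8 126.1]
470 134 [746.1  58.2 126.3]
```

View pics/crop1.png

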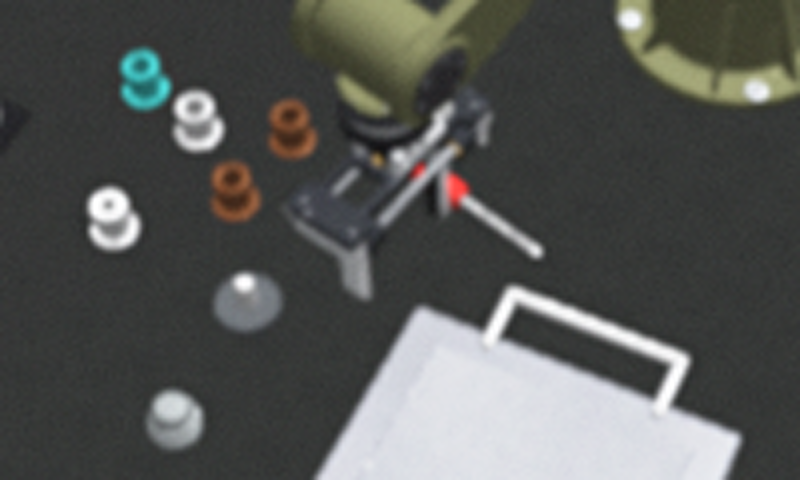

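The nearer one, s1 (crop 196,105), appears to have the bigger bore. The farther one, s2 (crop 108,205), has a smaller hole. I'll check this from above.

Request:
step_arm(series=[-5,-60,0,0,0,-5,-60,0,0,0,-5,-60,0,0,0,-5,-60,0,0,0,-5,-60,0,0,0,-5,-60,0,0,0,0,-10,0,0,0,0,0,0,0,0])

```text
clock: 1.15
eef_pos: [519.8, -370.0, 197.8]
eef_rot: [-3.141, -0.001, 1.57]
wrist_force: [0.2, 0.8, 0.1]
finger_gap: 94.0
finger_force: 0.0
```

```bash
python3 - <<'E'
from h import *
i,p,d,W=grab('wrist'); np.savez('wrist1.npz',p=p,d=d,W=W); print(i, manip.read_state()['eef_pos'])
cv2.imwrite('pics/wrist1.png',p)
E
```

```text
{'fovy': 67.59384563148399, 'cx': 253.15279623876805, 'cy': 188.765230336477, 'k1': -0.02944230052765105, 'eye': array([ 520.0984254 , -287.42634243,  384.85256802]), 'orientation': array([ 2.85536417e+00,  4.67208376e-04, -4.43051855e-04])} [ 520.13229728 -369.15200521  198.1426689 ]
```

View pics/wrist1.png

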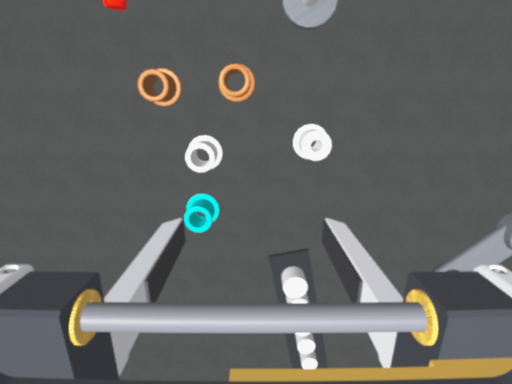

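Wrist view: the bare sleeves are at (202,154), with a large bore, and (312,142), with a small bore. Turquoise is at (201,213), browns at (158,86) and (236,82). The left bare one fits, and I'll confirm it in a crop and measure the bores.

```bash
python3 - <<'E'
from h import *
z=np.load('wrist1.npz'); p,W=z['p'],z['W']
cv2.imwrite('pics/crop2.png',cv2.resize(p[115:185,170:350],None,fx=4,fy=4,interpolation=cv2.INTER_CUBIC))
for n,(u,v) in dict(s1=(202,154),s2=(312,142),tq=(201,213),b1=(158,86),b2=(236,82)).items():
    w=W[v-28:v+29,u-28:u+29].reshape(-1,3)
    t=w[(w[:,2]>37)&(w[:,2]<49)]; c,r=cv2.minEnclosingCircle(t[:,:2].astype(np.float32))
    print(n,np.round(c,1),round(r,1),np.median(t[:,2]).round(1),len(t), 'area-> bore', 2*np.percentile(np.hypot(*(t[:,:2]-c).T),3))
z=np.load('wrist0.npz'); w=z['W'][255:310,245:310].reshape(-1,3)
for a,b in((8,16),(43,49)):
    t=w[(w[:,2]>a)&(w[:,2]<b)]; c,r=cv2.minEnclosingCircle(t[:,:2].astype(np.float32)); print('gauge',c,r,len(t))
E
```

```text
s1 [ 455.8 -348.5] 17.9 42.2 408 area-> bore 23.806498989370144
s2 [ 595.3 -333.8] 17.8 42.4 582 area-> bore 15.021371716688035
tq [ 448.8 -428.6] 17.8 42.1 357 area-> bore 23.89355439064404
b1 [ 406.2 -265.9] 18.0 42.2 501 area-> bore 23.443274450353588
b2 [ 499.4 -261. ] 18.1 42.4 478 area-> bore 24.022057208805574
gauge (585.2437133789062, -167.196044921875) 32.31211853027344 997
gauge (585.6047973632812, -167.41952514648438) 9.843310356140137 128
```

View pics/crop2.png

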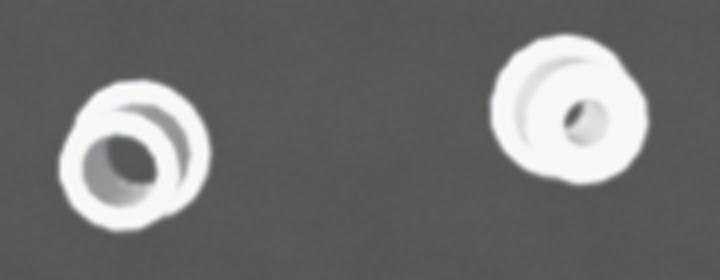

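s1 at (202,154) measures a 24 mm bore and s2 measures 15 mm, so s1 is the target, at (455.8,-348.5). The gauge pin is at (585.4,-167.3).

Request:
step_arm(series=[-32,10,0,0,0,-32,10.5,0,0,0,0,0,-35,0,0,0,0,-35,0,0,0,0,-35,0,0,0,0,-30,0,0,0,0,-15,0,0,0,0,-8,0,0,0,0,0,0,0], squeeze=25)

```text
clock: 2.33
eef_pos: [456.3, -349.3, 40.8]
eef_rot: [3.141, 0.0, 1.571]
wrist_force: [-0.6, 0.2, -0.0]
finger_gap: 93.6
finger_force: 0.0
```

```bash
python3 - <<'E'
from h import *
i,p,d,W=grab('wrist'); cv2.imwrite('pics/wrist2.png',p); print(manip.read_state()['eef_pos'])
w=W.reshape(-1,3); w=w[(abs(w[:,0]-456)<25)&(abs(w[:,1]+348)<25)]
t=w[(w[:,2]>38)&(w[:,2]<46)]; c,r=cv2.minEnclosingCircle(t[:,:2].astype(np.float32)); print(c,r,len(t))
E
```

```text
[ 456.40318292 -349.60983627   41.28687548]
(455.4698181152344, -348.4244689941406) 17.950780868530273 1141
```

View pics/wrist2.png

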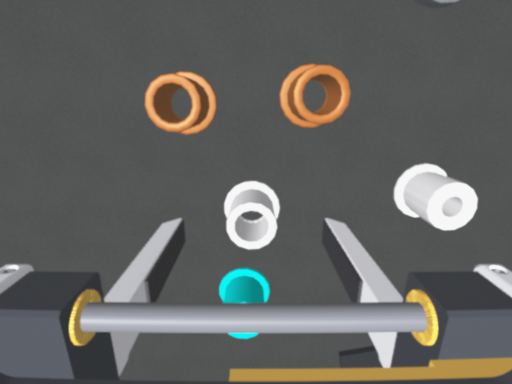

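The wrist view shows the wide sleeve at (251,215), midway between the open fingers and clear of its neighbours. I'll close on it and lift.

Request:
step_arm(series=[0,1,0,0,1,0,0,0,0,1,0,0,0,0,1,0,0,0,0,1,0,0,0,0,1,0,0,0,0,1,0,0,0,0,1,0,0,0,0,1], squeeze=25)

```text
clock: 3.38
eef_pos: [456.0, -348.5, 40.4]
eef_rot: [-3.142, 0.0, 1.571]
wrist_force: [0.1, 0.1, -0.3]
finger_gap: 17.6
finger_force: 0.0
```

```bash
python3 - <<'E'
from h import *
i,p,d,W=grab('wrist'); cv2.imwrite('pics/wrist3.png',p); s=manip.read_state();print(s['eef_pos'],s['finger_gap'],s['finger_force'],i['eye'],i['orientation'])
E
```

```text
[ 455.98675689 -348.492365     40.45114427] 13.643313947143243 0.0 [ 456.08137245 -265.79617507  227.35535769] [ 2.85466848e+00 -1.62658285e-04  3.30848522e-04]
```

View pics/wrist3.png

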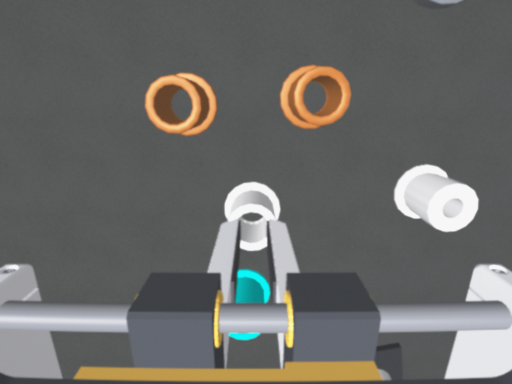

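The fingers at (228–288,222) closed without contact and appear in front of the sleeve at (251,215). I'll check where the tips really are from the depth.

```bash
python3 - <<'E'
from h import *
i,p,d,W=grab('wrist'); 
for v in range(205,275,6):
    print(v,[ (u,*W[v,u].round(0)) for u in (222,230,252,282)])
z=np.load('scene0.npz')
i,p,d,W=grab('side'); np.savez('side3.npz',W=W,p=p)
i2,p2,d2,W2=grab('scene'); 
for n,W in(('side',W),('scene',W2)):
  w=W.reshape(-1,3); m=(abs(w[:,0]-456)<40)&(abs(w[:,1]+348)<60)&(w[:,2]>4)&(w[:,2]<100); 
  print(n); 
  for a in range(5,100,8):
    t=w[m&(w[:,2]>=a)&(w[:,2]<a+8)]
    if len(t): print(a,t.min(0).round(),t.max(0).round(),len(t))
k=p[100:300,200:460]; cv2.imwrite('pics/side3.png',cv2.resize(p,None,fx=1.5,fy=1.5))
s=manip.read_state();print(s['eef_rot'],s['joints'])
E
```

```text
205 [(222, np.float64(430.0), np.float64(-346.0), np.float64(2.0)), (230, np.float64(437.0), np.float64(-345.0), np.float64(6.0)), (252, np.float64(455.0), np.float64(-332.0), np.float64(42.0)), (282, np.float64(480.0), np.float64(-347.0), np.float64(1.0))]
211 [(222, np.float64(430.0), np.float64(-352.0), np.float64(0.0)), (230, np.float64(439.0), np.float64(-343.0), np.float64(26.0)), (252, np.float64(455.0), np.float64(-336.0), np.float64(43.0)), (282, np.float64(481.0), np.float64(-352.0), np.float64(0.0))]
217 [(222, np.float64(430.0), np.float64(-358.0), np.float64(1.0)), (230, np.float64(440.0), np.float64(-341.0), np.float64(42.0)), (252, np.float64(455.0), np.float64(-358.0), np.float64(1.0)), (282, np.float64(481.0), np.float64(-358.0), np.float64(0.0))]
223 [(222, np.float64(430.0), np.float64(-363.0), np.float64(2.0)), (230, np.float64(441.0), np.float64(-338.0), np.float64(58.0)), (252, np.float64(455.0), np.float64(-361.0), np.float64(6.0)), (282, np.float64(475.0), np.float64(-338.0), np.float64(58.0))]
229 [(222, np.float64(429.0), np.float64(-369.0), np.float64(0.0))
[... 2586 characters left out ...]
ne
5 [ 417. -407.    5.] [ 496. -291.   13.] 63
13 [ 443. -362.   14.] [ 481. -331.   21.] 15
21 [ 442. -363.   21.] [ 473. -330.   29.] 13
29 [ 445. -355.   29.] [ 474. -328.   36.] 16
37 [ 446. -356.   38.] [ 475. -330.   45.] 12
45 [ 445. -357.   45.] [ 475. -329.   52.] 11
53 [ 447. -353.   57.] [ 471. -337.   60.] 7
61 [ 445. -359.   61.] [ 471. -332.   69.] 14
69 [ 445. -350.   69.] [ 472. -336.   77.] 10
77 [ 448. -356.   77.] [ 474. -335.   85.] 9
85 [ 445. -358.   85.] [ 474. -334.   93.] 13
93 [ 443. -350.   93.] [ 475. -333.   98.] 11
[-3.14157380e+00 -9.28483003e-06  1.57077942e+00] [-7.16380616e-01  5.27049132e-01  1.59650394e+00 -6.31949752e-06
  1.01805990e+00 -7.16360391e-01]
```

View pics/side3.png

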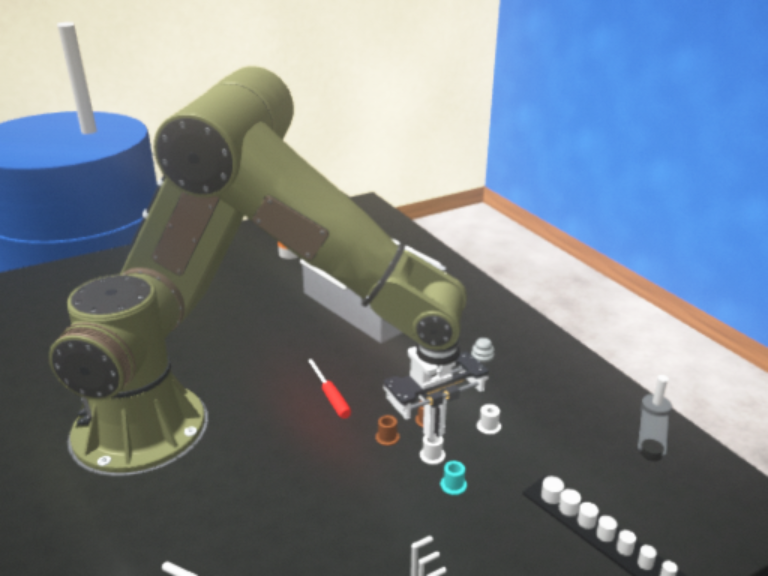

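The side view shows the closed fingertips resting just above the sleeve at (432,440). Depth from all three cameras puts the tips near z≈54, although the TCP reads 40. So the fingers end about 40 mm higher than the stated tool geometry implies. The sleeve hasn't moved. I'll open, measure the tip height more closely, then descend by what the cameras show.

Request:
step_arm(series=[0,0,0,0,0,0,0,0,0,0,0,0,0,0,0,0,0,0,0,0,0,0,0,0,0,0,0,0,0,0])

```text
clock: 4.32
eef_pos: [456.0, -348.5, 40.4]
eef_rot: [-3.142, 0.0, 1.571]
wrist_force: [0.8, -0.4, 0.8]
finger_gap: 58.8
finger_force: 0.0
```

```bash
python3 - <<'E'
from h import *
i,p,d,W=grab('wrist'); s=manip.read_state(); print(s['eef_pos'],s['finger_gap'])
for x0,x1 in((380,430),(482,530)):
  w=W[200:300].reshape(-1,3); t=w[(w[:,0]>x0)&(w[:,0]<x1)&(w[:,1]<-325)&(w[:,1]>-375)&(w[:,2]>20)&(w[:,2]<140)]
  print(len(t),np.percentile(t,[0,2,5,50,95,100],axis=0).round(1).tolist())
w=W.reshape(-1,3); w=w[(abs(w[:,0]-456)<25)&(abs(w[:,1]+348)<25)]
t=w[(w[:,2]>38)&(w[:,2]<46)]; c,r=cv2.minEnclosingCircle(t[:,:2].astype(np.float32)); print(c,r,len(t))
E
```

```text
[ 455.98352905 -348.5097174    40.45082678] 62.454122926198714
2709 [[414.3, -357.0, 48.2], [415.2, -355.0, 53.4], [415.9, -352.8, 58.3], [423.7, -339.3, 102.6], [427.1, -338.6, 128.1], [427.4, -338.0, 133.5]]
2672 [[484.9, -357.0, 47.3], [485.1, -354.8, 53.4], [485.2, -352.8, 58.1], [488.6, -339.3, 103.2], [496.3, -338.6, 128.2], [497.8, -337.7, 133.4]]
(455.2090759277344, -348.61993408203125) 18.061969757080078 1140
```

Request:
step_arm(series=[0,0,0,0,0,0,0,0,0,0,0,0,-12,0,0,0,0,-12,0,0,0,0,-8,0,0,0,0,-4,0,0,0,0,0,0,0])

```text
clock: 5.25
eef_pos: [455.9, -348.5, 4.2]
eef_rot: [-3.141, -0.0, 1.571]
wrist_force: [-0.2, -0.3, -0.4]
finger_gap: 94.1
finger_force: 0.0
```

```bash
python3 - <<'E'
from h import *
i,p,d,W=grab('wrist'); s=manip.read_state(); print(s['eef_pos'],s['finger_gap'],s['wrist_force'])
w=W[200:300].reshape(-1,3); t=w[(w[:,0]>380)&(w[:,0]<425)&(w[:,1]<-325)&(w[:,1]>-375)&(w[:,2]>6)&(w[:,2]<140)]
print(len(t),np.percentile(t,[0,2,5,50],axis=0).round(1).tolist())
E
```

```text
[ 456.0412222  -348.52609739    4.48315437] 94.00831709652235 [ 0.57485335 -0.3188138   0.41159208]
3258 [[396.2, -357.2, 11.2], [397.4, -355.4, 16.9], [398.1, -353.7, 21.9], [407.2, -339.5, 66.2]]
```

Request:
step_arm(series=[0,0,0,0,1,0,0,0,0,1,0,0,0,0,1,0,0,0,0,1,0,0,0,0,1,0,0,0,0,1,0,0,0,0,1,0,0,0,0,1], squeeze=25)

```text
clock: 6.3
eef_pos: [455.9, -348.5, 4.4]
eef_rot: [-3.142, -0.0, 1.571]
wrist_force: [-0.8, 1.3, 0.3]
finger_gap: 35.6
finger_force: 25.0
```

Gripped with a 35.6 mm gap at 25 N. I'll lift and carry it over the pin.

Request:
step_arm(series=[0,0,10,0,1,0,0,30,0,1,0,0,30,0,1,20,28,0,0,1,30,42,0,0,1,30,42,0,0,1,30,42,0,0,1,19.5,27,0,0,1,0,0,0,0,1,0,0,0,0,1])

```text
clock: 7.55
eef_pos: [585.1, -168.0, 74.7]
eef_rot: [-3.141, 0.0, 1.571]
wrist_force: [0.4, -0.2, -2.6]
finger_gap: 35.9
finger_force: 25.0
```

```bash
python3 - <<'E'
from h import *
i,p,d,W=grab('wrist'); cv2.imwrite('pics/wrist5.png',p); s=manip.read_state(); print(s['eef_pos'],s['finger_gap'],s['wrist_force'])
w=W.reshape(-1,3); q=w[(abs(w[:,0]-585)<45)&(abs(w[:,1]+168)<45)]
for a,b in((104,118),(8,16)):
  t=q[(q[:,2]>a)&(q[:,2]<b)]; t=t[np.hypot(*(t[:,:2]-[585.5,-167.5]).T)<36]
  c,r=cv2.minEnclosingCircle(t[:,:2].astype(np.float32)) ; print(c,r,len(t),np.median(t,axis=0))
E
```

```text
[ 585.01756883 -168.30424428   74.65553047] 35.46547774674676 [-0.28591086 -0.18843038 -2.2461008 ]
(585.44189453125, -158.8670654296875) 30.021190643310547 2556 [ 585.77428641 -161.50493007  112.20240518]
(585.4971313476562, -167.10491943359375) 31.851877212524414 2046 [ 585.16838029 -155.13772851   12.57359268]
```

View pics/wrist5.png

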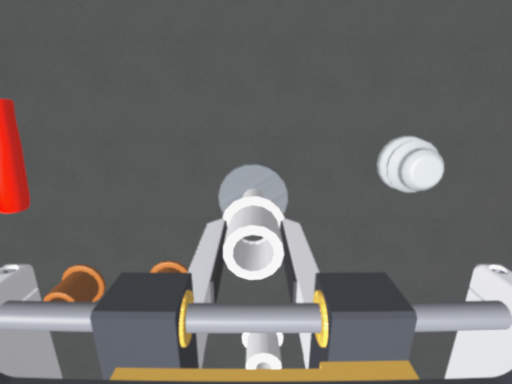

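The sleeve at (254,235) is held upright above the gauge disc at (253,195). A quick check of its y offset comes next.

```bash
python3 - <<'E'
from h import *
for k in range(2):
  i,p,d,W=grab('wrist'); s=manip.read_state(); print(s['eef_pos'])
  w=W.reshape(-1,3); q=w[(abs(w[:,0]-585.3)<16)&(abs(w[:,1]+168)<30)&(w[:,2]>108)&(w[:,2]<117)]
  r=np.hypot(*(q[:,:2]-[585.3,-168]).T); q=q[r<21]
  print(np.percentile(q,[0,1,50,99,100],axis=0).round(1).tolist())
  from scipy.optimize import least_squares
  f=lambda c:np.clip(np.abs(np.hypot(q[:,0]-c[0],q[:,1]-c[1])-15)-3,0,None)
  print(least_squares(f,[585.3,-168]).x)
E
```

```text
[ 585.02523304 -168.43331274   74.67559104]
[[569.3, -186.5, 108.0], [569.5, -185.1, 108.2], [585.7, -167.0, 112.5], [600.9, -151.1, 114.1], [601.3, -150.7, 114.8]]
[ 585.34003355 -168.23788546]
[ 585.03644197 -168.46032489   74.64546479]
[[569.3, -186.3, 108.0], [569.6, -185.2, 108.2], [585.1, -167.1, 112.4], [600.9, -151.1, 113.9], [601.3, -150.5, 114.9]]
[ 585.31415161 -168.27939869]
```

Request:
step_arm(series=[0,1,-15,0,1,0,0,-10,0,1,0,0,-8,0,1,0,0,-8,0,1,0,0,-8,0,1,0,0,-6,0,1,0,0,-2,0,1,0,0,0,0,1])

```text
clock: 8.7
eef_pos: [585.5, -166.5, 17.5]
eef_rot: [3.142, -0.0, 1.571]
wrist_force: [0.7, -0.1, -1.5]
finger_gap: 36.0
finger_force: 25.0
```

Request:
step_arm(series=[0,0,-1,0,1,0,0,0,0,1,0,0,0,0,0,0,0,0,0,0,0,0,0,0,0,0,0,0,0,0,0,0,0,0,0,0,0,0,0,0,0,0,0,0,0,0,0,0,0,0])

```text
clock: 9.95
eef_pos: [585.5, -166.5, 16.4]
eef_rot: [-3.142, -0.0, 1.571]
wrist_force: [-0.8, 0.1, 0.3]
finger_gap: 94.1
finger_force: 0.0
```

```bash
python3 - <<'E'
from h import *
i,p,d,W=grab('wrist'); cv2.imwrite('pics/wrist6.png',p); s=manip.read_state(); print(s['eef_pos'],s['finger_gap'],s['wrist_force'])
w=W.reshape(-1,3); q=w[np.hypot(w[:,0]-585.4,w[:,1]+167.2)<24]
t=q[(q[:,2]>50)&(q[:,2]<60)]; c,r=cv2.minEnclosingCircle(t[:,:2].astype(np.float32)); print(c,r,len(t),np.median(t[:,2]))
z=np.load('wrist0.npz'); W=z['W']; w=W.reshape(-1,3)
# bar and lid front edge fits
b=w[(w[:,2]>130)&(w[:,2]<150)&(w[:,0]<525)&(w[:,0]>440)&(w[:,1]>85)]; print(len(b),cv2.fitLine(b[:,:2].astype(np.float32),cv2.DIST_L2,0,.01,.01).ravel(),b.min(0),b.max(0))
S=np.load('scene0.npz')['W'].reshape(-1,3)
L=S[(abs(S[:,2]-126)<5)&(S[:,0]>400)&(S[:,0]<900)&(S[:,1]>0)&(S[:,1]<400)]; r=cv2.minAreaRect(L[:,:2].astype(np.float32)); print(r,cv2.boxPoints(r).round())
B=S[(S[:,2]>133)&(S[:,2]<152)&(S[:,0]>380)&(S[:,0]<560)&(S[:,1]>40)&(S[:,1]<320)]; r=cv2.minAreaRect(B[:,:2].astype(np.float32)); print(len(B),r,cv2.boxPoints(r).round())
E
```

```text
[ 585.50117366 -166.5032057    16.45085925] 94.2620365529738 [0.14650604 0.11070885 0.65615022]
(586.0983276367188, -166.6251983642578) 18.087352752685547 1669 54.2778867772534
1620 [ 2.4820542e-01 -9.6870744e-01  4.8175006e+02  1.2328716e+02] [467.16231215  85.43337673 131.81064982] [524.6004735  160.33441851 143.50524232]
((598.3991088867188, 181.05519104003906), (255.6814422607422, 303.91534423828125), 11.874495506286621) [[442. 303.]
 [505.   6.]
 [755.  59.]
 [692. 356.]]
201 ((518.8172607421875, 175.13555908203125), (110.03670501708984, 191.61434936523438), 11.120877265930176) [[446. 259.]
 [483.  71.]
 [591.  92.]
 [554. 280.]]
```

The sleeve is seated: its top is at 54.3 mm and it is centred within 1 mm. Next I'll rise and go above the lid bar, whose yaw is about +0.22.

Request:
step_arm(series=[0,0,15,0,0,0,0,40,0,0,0,0,60,0,0,0,0,60,0,0,0,0,60,0,0,-15,50,0,0.11,0,-20,55,0,0.11,0,-20,55,0,0,0,-20,55,0,0,0,-20,55,0,0,0,-20,50,0,0,0,0,0,0,0,0,0,0,0,0,0])

```text
clock: 11.62
eef_pos: [470.6, 153.1, 252.2]
eef_rot: [3.141, 0.0, 1.791]
wrist_force: [-0.4, -0.2, 0.1]
finger_gap: 93.9
finger_force: 0.0
```

```bash
python3 - <<'E'
from h import *
i,p,d,W=grab('wrist'); cv2.imwrite('pics/wrist7.png',p); np.savez('wrist7.npz',p=p,d=d,W=W); s=manip.read_state(); print(s['eef_pos'],s['eef_rot'])
w=W.reshape(-1,3); L=w[(abs(w[:,2]-126)<4)&(w[:,0]>400)&(w[:,0]<850)]; r=cv2.minAreaRect(L[:,:2].astype(np.float32)); print(r,cv2.boxPoints(r).round())
B=w[(w[:,2]>132)&(w[:,2]<150)&(w[:,0]>400)&(w[:,0]<600)&(w[:,1]>40)&(w[:,1]<320)];r=cv2.minAreaRect(B[:,:2].astype(np.float32)); print(len(B),r,cv2.boxPoints(r).round())
E
```

```text
[470.8173985  152.70919741 251.9295269 ] [3.14100039e+00 1.67861925e-04 1.79008377e+00]
((614.0424194335938, 183.10760498046875), (218.72909545898438, 305.9688720703125), 11.636869430541992) [[476. 311.]
 [538.  11.]
 [752.  55.]
 [690. 355.]]
2258 ((496.57623291015625, 158.9794921875), (57.6154899597168, 169.5436553955078), 12.217204093933105) [[450. 236.]
 [486.  70.]
 [543.  82.]
 [507. 248.]]
```

View pics/wrist7.png

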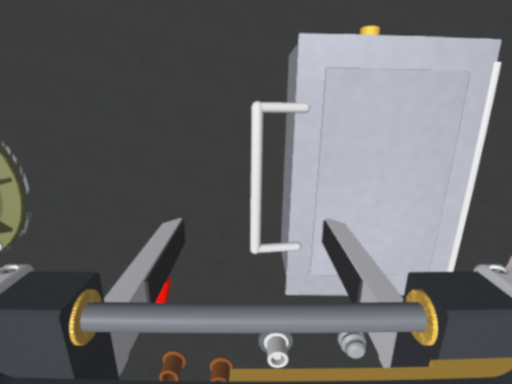

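The bar runs from (257,105) to (254,248), almost vertical in the image, so the yaw is right. Its middle is at about (474,154). An open finger would hit the lid's edge, so I'll pre-close to about 34 mm while descending part way.

Request:
step_arm(series=[3,1,-20,-0.01,0.64,0,0,-20,0,0.64,0,0,-20,0,0.64,0,0,-20,0,0.64,0,0,0,0,0.64,0,0,0,0,0.64,0,0,0,0,0.64,0,0,0,0,0.64,0,0,0,0,0.64], squeeze=40)

```text
clock: 12.8
eef_pos: [473.5, 154.5, 171.7]
eef_rot: [3.141, 0.0, 1.781]
wrist_force: [0.3, -0.9, -0.1]
finger_gap: 33.8
finger_force: 0.0
```

```bash
python3 - <<'E'
from h import *
i,p,d,W=grab('wrist'); cv2.imwrite('pics/wrist8.png',p); s=manip.read_state(); print(s['eef_pos'],s['eef_rot'],s['finger_gap'])
w=W.reshape(-1,3); c=np.array(s['eef_pos']); a=s['eef_rot'][2]-np.pi/2; X=np.array([np.cos(a),np.sin(a)]); Y=np.array([-X[1],X[0]])
l=np.c_[(w[:,:2]-c[:2])@X,(w[:,:2]-c[:2])@Y,w[:,2]]
b=l[(l[:,2]>134)&(l[:,2]<147)&(abs(l[:,0])<35)&(l[:,1]>12)&(l[:,1]<75)]; print('bar',len(b),np.percentile(b,[1,50,99],axis=0).round(1).tolist())
f=l[(abs(l[:,0])<45)&(abs(l[:,1])<14)&(l[:,2]>160)&(l[:,2]<230)]; print('fing',len(f),np.percentile(f,[0,1,50,99,100],axis=0).round(1).tolist())
b=l[(l[:,2]>134)&(l[:,2]<147)&(abs(l[:,0])<8)]; print(b.min(0),b.max(0))
E
```

```text
[473.50152    154.53744141 171.59584487] [ 3.14141137e+00 -8.13212711e-06  1.78088037e+00] 33.71505657841798
bar 1255 [[-5.4, 13.0, 135.5], [0.8, 46.0, 140.6], [6.5, 74.4, 142.7]]
fing 2044 [[-29.0, -8.4, 178.9], [-28.3, -7.2, 181.3], [-16.4, 9.3, 211.1], [28.9, 10.1, 229.7], [29.6, 10.6, 230.0]]
[ -5.47597797 -84.68305833 134.65287453] [  7.60804558  84.3400579  143.72241244]
```

View pics/wrist8.png

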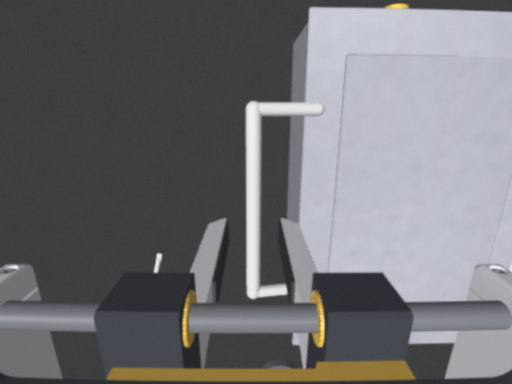

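The bar at u≈254 lies centred between the fingers, and the tips are at z≈179. I'll go down 59 mm and grip.

Request:
step_arm(series=[0.5,0,-25,0,0.64,0,0,-20,0,0.64,0,0,-10,0,0.64,0,0,-4,0,0.64,0,0,0,0,1,0,0,0,0,1,0,0,0,0,1,0,0,0,0,1,0,0,0,0,1], squeeze=40)

```text
clock: 13.98
eef_pos: [473.6, 154.4, 112.9]
eef_rot: [-3.141, 0.0, 1.781]
wrist_force: [-5.7, -0.9, 4.9]
finger_gap: 10.8
finger_force: 40.0
```

Request:
step_arm(series=[0.8,0.2,12.2,0,1,1.5,0.3,12.2,0,1,2.2,0.5,12,0,1,2.6,0.5,12,0,1,0,0,0,0,1])

```text
clock: 14.6
eef_pos: [480.6, 155.9, 162.0]
eef_rot: [-3.14, 0.0, 1.781]
wrist_force: [-6.4, -1.8, -3.9]
finger_gap: 10.9
finger_force: 40.0
```

```bash
cat > lid.py <<'E'
from h import *
# lid angle from the plane of the lid in scene + side clouds
a=.208; X=np.array([np.cos(a),np.sin(a)]); Y=np.array([-X[1],X[0]]); H=np.array([713.6,204.7])
for n in('scene','wrist'):
    i,p,d,W=grab(n); w=W.reshape(-1,3); l=np.c_[(H-w[:,:2])@X,(w[:,:2]-H)@Y,w[:,2]-123]
    th=np.arctan2(l[:,2],l[:,0]); r=np.hypot(l[:,0],l[:,2])
    m=(abs(l[:,1])<140)&(r>60)&(r<195)&(l[:,2]>-2)&(th<1.5)
    print(n,m.sum(),np.percentile(th[m],[10,30,50,70,90]).round(3) if m.any() else '')
s=manip.read_state(); print(s['eef_pos'],s['finger_gap'],s['finger_force'],s['wrist_force'])
E
python3 lid.py
```

```text
scene 3225 [0.194 0.215 0.231 0.25  0.282]
wrist 49543 [0.211 0.229 0.237 0.247 0.269]
[480.46301915 155.8470737  161.4073718 ] 11.032622185917937 40.00328242778778 [-6.12468536 -2.54848814 -2.10772971]
```

The lid is following, at about 0.2 rad. I'll continue to 45°.

Request:
step_arm(series=[3.3,0.7,11.9,0,1,3.7,0.8,11.6,0,1,4.4,1,11.4,0,1,4.9,1,11.2,0,1,5.4,1.2,10.9,0,1,6,1.2,10.6,0,1,6.5,1.4,10.3,0,1,7.1,1.5,10,0,1,7.5,1.6,9.5,0,1,7.9,1.6,9.2,0,1,7.2,1.5,7.5,0,1,7.4,1.6,7.2,0,1,0,0,0,0,1,0,0,0,0,1,0,0,0,0,1])

```text
clock: 16.58
eef_pos: [551.2, 170.8, 285.9]
eef_rot: [3.141, 0.0, 1.781]
wrist_force: [-20.7, -5.8, 18.0]
finger_gap: 10.8
finger_force: 40.0
```

```bash
python3 lid.py; python3 - <<'E'
from h import *
z=np.load('scene0.npz')['p'].astype(int); i,p,d,W=grab('scene')
cv2.imwrite('pics/end.png',p)
w=W.reshape(-1,3); t=w[(np.hypot(w[:,0]-586,w[:,1]+167)<35)&(w[:,2]>48)&(w[:,2]<62)]; print(len(t),t.mean(0) if len(t) else '')
E
```

```text
scene 3527 [0.778 0.798 0.813 0.83  0.86 ]
wrist 19069 [0.793 0.807 0.815 0.823 0.845]
[551.21749372 170.78738444 285.88668712] 10.447961089405405 40.00999063253403 [-19.90742899  -5.6691062   17.78089433]
45 [ 587.7731288  -164.78170161   53.1415421 ]
```

View pics/end.png

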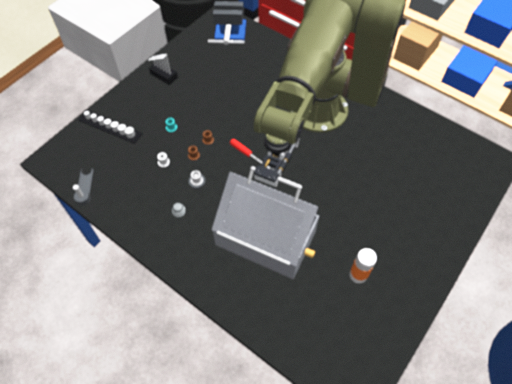

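The end view shows the lid raised and held at (280,185), the sleeve on the pin at (197,178), and the other items where they started. The angle is about 0.79. There is about 27 N of radial strain on the wrist, so I'll ease outward a little.

Request:
step_arm(series=[-1,-0.2,1,0,1,-1,-0.2,1,0,1,0,0,0,0,1,0,0,0,0,1,0,0,0,0,1,0,0,0,0,1])

```text
clock: 17.48
eef_pos: [550.2, 170.6, 285.1]
eef_rot: [-3.141, 0.0, 1.781]
wrist_force: [-6.2, -2.5, 2.4]
finger_gap: 10.7
finger_force: 40.0
```

```bash
python3 lid.py
```

```text
scene 3534 [0.771 0.791 0.806 0.823 0.854]
wrist 19239 [0.787 0.802 0.81  0.818 0.84 ]
[550.14969104 170.56511947 285.06017955] 11.315096878951103 40.00271558761597 [-7.49076485 -3.09905445  2.31191976]
```

Strain is relieved, the lid is still at about 45°, and the grip is 40 N. Handing in.

```bash
python3 -c "
from cell import manip
print(manip.sign_off())"
```

```text
the job is handed in; nothing more can be done
None
```

The job is handed in (no verdict returned): the wide-bore sleeve is fully down on the gauge pin and let go, and the gripper holds the wash tub's lid still at about 45 degrees, with the other items looking unmoved in the last picture.

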